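Load the dry-block incubator, lower its lid and start it

ROBOT

A 6-joint arm with a two-finger parallel gripper is mounted at the origin on a cart in front of the work surface, level with it; the furniture and walls round the work are solid. World frame = base frame: x ahead of the robot, y to its left, z up, the work surface at z = 0. Lengths are in m, angles in rad, forces in N, time in s.
With the tool pointing down it reaches from about 0.425 to 0.95 m from the base axis. Payload 3.5 kg.
Tool frame: the origin (TCP) lies on the centre line of the jaws, within the pads' length; the fingertips stand 19 mm ahead of it and the grasp point (between the pads) is the TCP; z points along the fingers, y is the line along which they close (so a half turn about z gives the same grasp; the last joint's range is limited). The gripper opens to 85 mm and grips with 20 to 120 N. Pads are 22 mm wide; open, the fingers measure 114 mm over their backs; the gripper's body (76 mm by 85 mm) begins 54 mm behind the grasp point. The pads swing forward as they close: fully open they stand 13 mm farther back than shut.
Start: joints at [-1.34, 0.286, 1.577, -0, 1.279, -0.15], TCP at [0.251, -0.627, 0.25] pointing down, gripper open.
Joint ranges: [-2.77, 2.77], [-0.9, 2.22], [0.21, 2.48], [-1.53, 4.67], [0.24, 2.81], [-2.84, 2.84]. Speed limits (rad/s): [2.79, 2.79, 3.14, 3.14, 3.14, 3.14].

INTERFACE

Orientations are given as a unit quaternion [x, y, z, w].
In Python, from plant import ctrl, imaging gives the robot as it stands. The module is installed in compiled form; this text tells all that it offers.
- The arm moves only by the shell command python3 -m handwheel 'ROWS' [OPENING] [FORCE]. ROWS is JSON, one flat list of numbers, 6 for each row, row after row: the shift along the world's x, y, z in units of 150 mm (1.0 is 150 mm), then the turn, a rotation vector about the world's x, y, z in units of 90 degrees (1.0 is 90 degrees). In form: [tx, ty, tz, rx, ry, rz, tx, ty, tz, rx, ry, rz, ...]. A call has 1 to 5 rows; each row shifts and turns the commanded pose from where the row before left it; what a row does not reach is not made up. A row lasts 1/12 s, in which the tool goes at most 41.7 mm and 7.16 degrees, less where a joint would pass 70% of its speed; a pose out of reach is approached as far as the arm can. A call with a number of a shift or a turn outside -1 to 1 is refused whole. A call with a gripper value outside its range is refused whole. OPENING is the opening, from 0 (shut) to 1 (fully open), set as the call begins (- or left out, the last holds). The fingers move at their own pace and stop on an object; FORCE is the grip in N (left out, the last holds). Time passes only in rows, so rows that do not move let the fingers close. It gives the time, the measured TCP pose, the force, the opening and the grip force at its end, in the units of the state.
- ctrl.get_state(): the state, without advancing time (a new reading comes with each control period).
- imaging.read_camera(name): name is "scene" or "top"; returns (picture, depth): 384x512x3 uint8, blue, green, red; 384x512 float32, m along the optical axis (not along the pixel's ray), 0 where there is no reading.
- imaging.get_calibration(name): a dict with "fovy" (degrees; the focal length in pixels is half the picture's height over the tangent of half this angle, whatever the lens; pixels are square), "cx", "cy" (the principal point, pixels), "R" (3x3) and "t" (3): a world point X has camera coordinates R X + t. Camera axes: x right, y down, z forward; pixel columns grow to the right and rows downward; lengths in m; the calibration is good to about 2 mm. A picture is of the moment at which its call begins. get_calibration takes no time and is no camera call.
- ctrl.sign_off(): hands the job in; it is judged then, once.
The state is a dict: "time": time; "qpos": joint angles; "dq": joint speeds; "joint_efforts": joint torques, N m; "eef_pos": TCP position; "tcp_rot": TCP orientation; "contact_force": force on the tool from outside, world axes, zero at the start; "wrist_torque": the same for the moment, N m; "opening": opening from 0.0 (shut) to 1.0 (fully open); "finger_force": force on a finger pad.
Only numpy, scipy, OpenCV 4.12 (cv2) and the standard library are available. Lean on these libraries where they do the work, as an engineer would, in place of code of your own. Each camera call takes 0.05 s, during which the arm holds its last target. There are 200 camera calls.

TASK

Take the blue tube block out of the rack, set it down (do not drop it) flat on the floor of the incubator's bay, between the two ribs with its long side running from front to back, then lower the incubator's lid gently until it is fully shut without letting it fall, and then press the red start plunger down to its stop and let it spring back. The block's free faces in the rack are its ends, but the bay has finger room only along its long sides, so put it down on the way and take it again; leave the other blocks, bottles and things where they are.

Things in the scene. Friction and masses are not known exactly. Their poses are not given: they have to be found in the camera images.
- incubator: white dry-block incubator, fixed. Origin on the table under the centre of its bay; x from the front towards the hinge, y left, z up. Footprint x -37 to 75, y -70 to 70, rim 58 high, plus a grey console y -120 to -70, 50 high. Bay: open-topped well x -29 to 29, y -62 to 62, floor at z 8, rim at z 58
- bay (a point): centre of the bay's floor: the block's origin belongs here. Two ribs on the floor, 4 thick, 6 high, centred on y = -21.5 and +21.5, run along x: the block stands between them, its long side along x, with room for fingers beyond the ribs but none at its ends
- lid (a joint): hinged white lid, 0 closed to 1.95 rad open; leaning back beyond upright it stays, but lowered past about 1.2 rad it falls if let go
- lid_hinge (a point): mid-point of the lid's hinge axis, which runs along the incubator's y, 60.5 above the table, 68 behind the bay's centre. The lid panel is 107 long, 140 wide, 7 thick
- lid_handle (a point): centre of the lid's black barrel handle (axis along the hinge, 16 dia, 26 long, ends free to be pinched), carried by a flat stem 10 wide, 38 beyond the lid's front edge, 145 from the hinge axis; closed it is 64 above the table in front of the incubator
- plunger (a joint): red spring start plunger on the console: 0 up, 0.012 m fully down at its stop; about 3 N to start, 8 N at the stop; springs back
- plunger_top (a point): centre of the top of the plunger's red head (26 dia, 80 above the table when up; 97 right of the bay's centre)
- rack: grey block rack, fixed, footprint 64 (x) x 138 (y), base plate 6 thick; origin on the table under its centre. Three slots at y = -42, 0, 42, each 38 wide between dividers (22 high) or end walls (46 high); the slots are open at their x ends
- block_blue: blue tube block with yellow tube caps, 52 (x) x 34 (y) x 42 high plus 3 of caps, 0.22 kg; origin at the centre of its underside; in one of the three slots with its x along the slot
- block_silver: like the blue block, but silver with white caps; in another slot
- block_black: like the blue block, but dark grey with white caps; in another slot
- reagent_bottle: tall brown bottle with white cap, 58 dia x 133 high; origin at the centre of its underside
- sample_bottle: brown bottle with white cap, 49 dia x 119 high; origin at the centre of its underside
- small_bottle: small clear bottle with white cap, 47 dia x 92 high; origin at the centre of its underside
- weighing_bottle: squat clear glass weighing bottle with a knobbed stopper, 41 dia x 45 high; origin at the centre of its underside

How it is judged:
On the way, in this order (a step that is already met when the one before it is completed fails the run):
1. the blue block stands on the bay's floor between the ribs (horizontal distance between block_blue and bay below 0.006 m and z of block_blue in the frame of incubator below 0.0115 m and angle between block_blue's own z axis and vertical below 0.08 rad and angle between the x axis of block_blue and the x axis of incubator, either way round below 0.12 rad), for 0.2 s.
2. with the block in the bay the lid is fully closed (all of step 1 and value of joint lid below 0.03 rad), for 0.2 s.
3. with the lid closed the plunger is pressed to its stop (value of joint lid below 0.03 rad and value of joint plunger above 0.0105 m), for 0.1 s.
At the end, for the whole second after the job is handed in: The blue block stands at rest on the bay's floor (within 6 mm of its centre, 3.5 mm of the floor, 0.12 rad of the front-to-back direction, upright), the lid is shut (under 0.03 rad) and the plunger is back up (under 3 mm) after having been pressed at least 10.5 of its 12 mm (all of step 2 and value of joint plunger below 0.003 m and linear speed of block_blue below 0.02 m/s); the robot touches nothing.
It fails at once if the blue block is let fall into the bay (horizontal distance between block_blue and bay below 0.03 m and z of block_blue in the frame of incubator below 0.058 m and linear speed of block_blue above 0.3 m/s and contact force between the fingers and block_blue below 0.5 N).
It fails at once if the lid is let fall or slammed (faster than 3 rad/s) (velocity of joint lid below -3 rad/s).
It fails at once if the silver or the dark block is moved more than 12 mm (distance of any of block_silver, block_black from where it was at the start of the episode above 0.012 m).
It fails at once if a bottle is pushed more than 20 mm or tipped (distance of any of reagent_bottle, sample_bottle, small_bottle, weighing_bottle from where it was at the start of the episode above 0.02 m or angle between any of reagent_bottle, sample_bottle, small_bottle, weighing_bottle's own z axis and vertical above 0.3 rad).
It also fails if it takes over 72 s, if anything falls off the work surface, if the arm or the gripper's body presses on something with over 40 N, if the wrist force passes 120 N, or if a joint passes its speed limit or range.

## Working session

There is one attempt and no reset: what is moved stays moved. The work goes in short steps, Python scripts to look and compute and a shell command to move; the robot and the scene stay as the last step left them, time stands still between calls to the robot, and variables do not carry over. Pictures are saved under pics/ and viewed, at most 13 in all, crops included, and the job is handed in when it is done.

```bash
mkdir -p pics; cat > h.py <<'E'
import numpy as np, cv2
from plant import ctrl, imaging
def cam(n):
    im,d=imaging.read_camera(n); c=imaging.get_calibration(n)
    f=im.shape[0]/2/np.tan(np.radians(c["fovy"])/2)
    return im,d,(f,c["cx"],c["cy"],np.array(c["R"]),np.array(c["t"]))
def cloud(d,K):
    f,cx,cy,R,t=K; v,u=np.indices(d.shape)
    P=np.stack([(u-cx)/f*d,(v-cy)/f*d,d],-1); return (P-t)@R
def ray(u,v,z,K):
    f,cx,cy,R,t=K; o=-R.T@t; r=R.T@np.array([(u-cx)/f,(v-cy)/f,1]); return o+r*(z-o[2])/r[2]
def proj(X,K):
    f,cx,cy,R,t=K; p=R@np.array(X)+t; return p[0]/p[2]*f+cx,p[1]/p[2]*f+cy
E
python3 - <<'E'
from h import *
for n in ("scene","top"):
    im,d,K=cam(n); cv2.imwrite(f"pics/{n}0.png",im); np.savez(f"{n}0.npz",im=im,d=d)
    print(n,K[0],K[1:3],-K[3].T@K[4],K[3][2],(d>0).mean())
print(ctrl.get_state())
E
```

```text
scene 481.58557851394005 (253.8528610155376, 192.7891409705033) [-0.44828303 -0.60191468  1.17538377] [ 0.63380604  0.33294044 -0.69816944] 0.9961293538411459
top 371.08975130096076 (256.5167624565922, 186.5725716335842) [ 0.45938886 -0.09848325  1.27120259] [ 0.09228781  0.01508857 -0.99561805] 0.9960683186848959
{'time': 0.1, 'qpos': array([-1.34002777e+00,  2.87100922e-01,  1.57800780e+00, -5.04673838e-06,
        1.27859283e+00, -1.50025979e-01]), 'dq': array([ 0.00184679, -0.00140312, -0.00409595, -0.00053979, -0.00014641,
       -0.0002864 ]), 'joint_efforts': array([ 7.18508636e-04, -4.07294226e+01, -2.93698418e+01, -1.41712458e-04,
        3.39477883e-03,  8.41062729e-06]), 'eef_pos': array([ 0.250754  , -0.62611158,  0.2490819 ]), 'tcp_rot': array([ 9.81928446e-01,  1.89249608e-01, -4.49715454e-05, -1.05349168e-03]), 'contact_force': array([-0.24742718, -0.25756974,  0.44252143]), 'wrist_torque': array([-0.00734433,  0.02260776,  0.01587081]), 'finger_force': 0.0, 'opening': 1.000299146756595}
```

View pics/scene0.png

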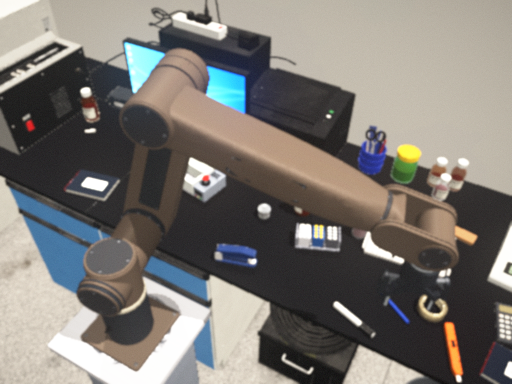

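View pics/top0.png

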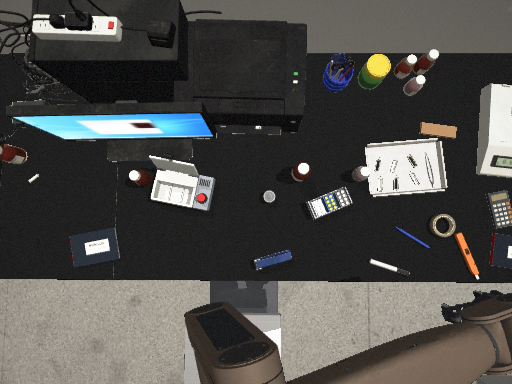

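The top view shows the incubator at (180,185) with plunger at (201,197), the rack at (329,203), bottles at (140,177), (302,172), (362,174) and the weighing bottle at (268,197). In the scene view the rack is at (318,236).

```bash
python3 - <<'E'
from h import *
Z=np.load("top0.npz"); im,d=Z["im"],Z["d"]
c1=cv2.resize(im[140:230,120:240],None,fx=6.5,fy=6.5,interpolation=cv2.INTER_CUBIC)[:, :]
c2=cv2.resize(im[160:230,250:380],None,fx=6,fy=6,interpolation=cv2.INTER_CUBIC)
S=np.load("scene0.npz")["im"]
c3=cv2.resize(S[140:270,160:360],None,fx=4,fy=4,interpolation=cv2.INTER_CUBIC)
cv2.imwrite("pics/c1.png",c1);cv2.imwrite("pics/c2.png",c2);cv2.imwrite("pics/c3.png",c3)
E
```

```text
(no output)
```

View pics/c1.png

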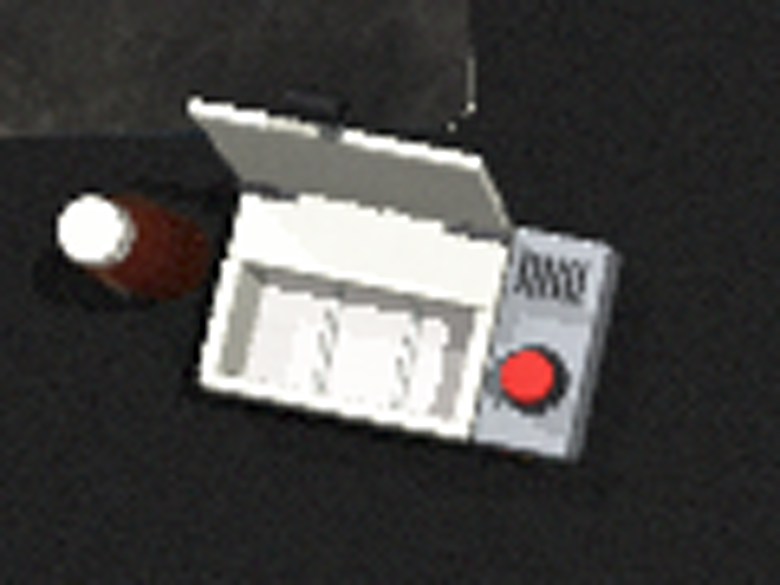

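View pics/c2.png

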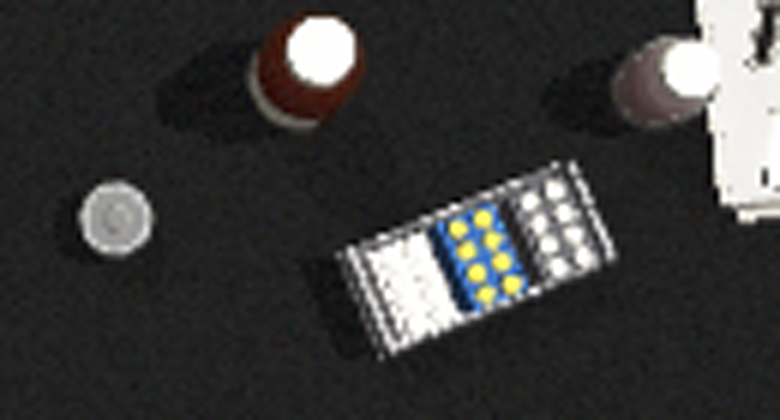

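Blue (yellow caps) is in the middle slot (c2 480,255), silver on the left, dark on the right. The bay with its two ribs is at c1 (345,340), the plunger at c1 (527,377), and the lid leans back with its handle at c1 (318,105).

```bash
cat >> h.py <<'E'
def blue(im,d,K,ztop,box=None):
    hsv=cv2.cvtColor(im,cv2.COLOR_BGR2HSV)
    m=(cv2.inRange(hsv,(100,120,60),(125,255,255))|cv2.inRange(hsv,(20,120,120),(35,255,255)))
    P=cloud(d,K); m[(P[...,2]<ztop-0.012)|(P[...,2]>ztop+0.012)|(d==0)]=0
    if box is not None: k=np.zeros_like(m); a,b,c,e=box; k[c:e,a:b]=1; m*=k
    n,l,s,c=cv2.connectedComponentsWithStats(cv2.morphologyEx(m,cv2.MORPH_CLOSE,np.ones((3,3))))
    i=1+s[1:,4].argmax(); ct=cv2.findContours((l==i).astype(np.uint8),0,1)[0][0][:,0]
    w=np.array([ray(u,v,ztop,K)[:2] for u,v in ct],np.float32)*1000
    return s[i],cv2.minAreaRect(w)
E
python3 - <<'E'
from h import *
np.set_printoptions(precision=4,suppress=True)
Z=np.load("top0.npz"); im,d=Z["im"],Z["d"]; c=imaging.get_calibration("top")
K=(192/np.tan(np.radians(c["fovy"])/2),c["cx"],c["cy"],np.array(c["R"]),np.array(c["t"]))
P=cloud(d,K)
print("blue",blue(im,d,K,.049,(250,380,160,230)))
# rack: bounding of points z>15mm
def rect(box,zlo,zhi,extra=None):
    a,b,e,f=box; m=np.zeros(d.shape,bool); m[e:f,a:b]=1; m&=(P[...,2]>zlo)&(P[...,2]<zhi)
    if extra is not None: m&=extra
    n,l,s,_=cv2.connectedComponentsWithStats(m.astype(np.uint8)); i=1+s[1:,4].argmax()
    q=P[l==i]; return cv2.minAreaRect((q[:,:2]*1000).astype(np.float32)),len(q),q.mean(0),np.percentile(q[:,2],[5,50,95])
print("rack",rect((295,362,182,225),.03,.06))
print("table z",np.median(P[215:225,220:250,2]))
print("incub rim+console",rect((145,220,150,215),.045,.062))
red=cv2.inRange(cv2.cvtColor(im,cv2.COLOR_BGR2HSV),(0,150,120),(8,255,255))>0
r=rect((185,220,180,215),.06,.1,red); print("plunger",r)
v,u=np.nonzero(red[180:215,190:215]); print("plunger ray",ray(u.mean()+190,v.mean()+180,.08,K),u.size)
# rim corners
for x,y in ((203,385),(470,437),(578,460),(617,245)):
    print("corner",ray(120+x/6.5,140+y/6.5,.058 if x<500 else .05,K))
# caps
for n,(a,b,e,f),z in (("reag",(122,155,165,192),.05),("samp",(288,314,160,184),.05),("small",(352,366,164,184),.04),("weigh",(258,280,186,208),.02)):
    r=rect((a,b,e,f),z,.2); print(n,r[0][0],r[2],r[3])
# lid points
m=np.zeros(d.shape,bool); m[150:180,148:200]=1; m&=(P[...,2]>.09)&(P[...,2]<.25)
q=P[m]; print("lid",len(q),q.min(0),q.max(0))
hm=m&(im.max(-1)<60); print("handle",hm.sum(),P[hm].mean(0))
print("handle px cloud",[P[140+105//6.5.__int__(),120+int(x/6.5)] for x in (295,305,318,330)])
# monitor
for uu in (120,150,170,190,205): print("mon",uu,[P[vv,uu].round(3).tolist() for vv in (128,136,145,152)])
E
```

```text
blue (array([323, 194,  15,  18, 161], dtype=int32), ((521.0505981445312, -320.6329650878906), (50.97388458251953, 34.64301300048828), 22.510242462158203))
rack (((540.8060913085938, -364.2953186035156), (58.564788818359375, 44.03786849975586), 21.83177947998047), 225, array([ 0.5387, -0.364 ,  0.0479]), array([0.0367, 0.0486, 0.0546]))
table z 0.0012696564896149051
incub rim+console (((566.5587158203125, 167.0133514404297), (191.8272705078125, 111.04522705078125), 79.07247161865234), 1109, array([0.5701, 0.151 , 0.0553]), array([0.048 , 0.0561, 0.061 ]))
plunger (((534.0222778320312, 99.24038696289062), (22.053722381591797, 22.79521369934082), 30.272777557373047), 49, array([0.5337, 0.0994, 0.0801]), array([0.0755, 0.0808, 0.0839]))
plunger ray [0.5337 0.0995 0.08  ] 49
corner [0.5285 0.2658 0.058 ]
corner [0.5029 0.1298 0.058 ]
corner [0.4919 0.0762 0.05  ]
corner [0.6015 0.0582 0.05  ]
reag (599.4144287109375, 301.375732421875) [0.5989 0.2978 0.0948] [0.0585 0.0906 0.1209]
samp (621.9149169921875, -224.1412353515625) [ 0.6186 -0.221   0.1064] [0.0661 0.1005 0.1356]
small (618.6868
[... 209 characters left out ...]
.656  0.2464 0.2154]
handle 49 [0.6471 0.1748 0.2083]
handle px cloud [array([0.6432, 0.1845, 0.2077]), array([0.6427, 0.1808, 0.2107]), array([0.6428, 0.1752, 0.21  ]), array([0.643 , 0.1696, 0.2092])]
mon 120 [[0.721, 0.308, 0.237], [0.721, 0.346, 0.139], [0.72, 0.397, 0.005], [0.459, -0.098, 1.271]]
mon 150 [[0.723, 0.224, 0.231], [0.723, 0.254, 0.131], [0.719, 0.29, 0.012], [0.696, 0.291, 0.005]]
mon 170 [[0.725, 0.169, 0.222], [0.725, 0.193, 0.122], [0.72, 0.222, 0.007], [0.696, 0.222, 0.005]]
mon 190 [[0.727, 0.111, 0.219], [0.725, 0.129, 0.125], [0.72, 0.152, 0.008], [0.696, 0.152, 0.006]]
mon 205 [[0.727, 0.068, 0.217], [0.728, 0.084, 0.113], [0.722, 0.101, 0.0], [0.697, 0.1, 0.003]]
```

View pics/c3.png

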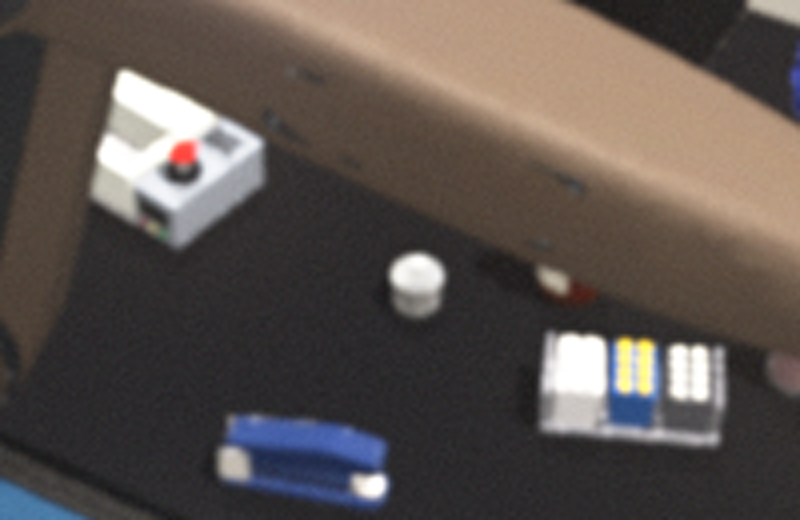

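Bay centre comes out near (0.5524, 0.195) with yaw about -10.9°. The blue block is at (0.521, -0.3206), yaw about 21.5–22°. The crop also shows the incubator front and the rack partly behind the arm. Next I move above the rack with a 90° turn.

```bash

python3 -m handwheel '[0.12,0.1358,0,0,0,0.0667,0.12,0.1358,0,0,0,0.0667,0.12,0.1358,0,0,0,0.0667,0.12,0.1358,0,0,0,0.0667,0.12,0.1358,0,0,0,0.0667]' 1 40
python3 -m handwheel '[0.12,0.1358,0,0,0,0.0667,0.12,0.1358,0,0,0,0.0667,0.12,0.1358,0,0,0,0.0667,0.12,0.1358,0,0,0,0.0667,0.12,0.1358,0,0,0,0.0667]'
python3 -m handwheel '[0.12,0.1358,0,0,0,0.0667,0.12,0.1358,0,0,0,0.0667,0.12,0.1358,0,0,0,0.0667,0.12,0.1358,0,0,0,0.0667,0.12,0.1358,0,0,0,0.0667]'
python3 -m handwheel '[0,0,0,0,0,0,0,0,0,0,0,0]'
cat >> h.py <<'E'
from scipy.spatial.transform import Rotation as Ro
def pose():
    s=ctrl.get_state(); M=Ro.from_quat(s["tcp_rot"]).as_matrix()
    print("t",s["time"],"p",s["eef_pos"].round(4),"psi",np.degrees(np.arctan2(M[1,0],M[0,0])).round(2),"z",M[:,2].round(3),"F",s["contact_force"].round(1),"op",round(s["opening"],3),"ff",round(s["finger_force"],1),"q",s["qpos"].round(2)); return s
E
python3 -c "from h import *;pose()"
```

```text
time: 0.52
eef_pos: [0.3414, -0.5235, 0.2496]
tcp_rot: [0.898, 0.439, 0.0, -0.001]
contact_force: [0.0, 0.8, 0.2]
opening: 1.002
finger_force: 0.0
time: 0.93
eef_pos: [0.4314, -0.4215, 0.2497]
tcp_rot: [0.754, 0.657, 0.0, -0.001]
contact_force: [-0.2, 0.0, -0.0]
opening: 1.001
finger_force: 0.0
time: 1.35
eef_pos: [0.5214, -0.3197, 0.2497]
tcp_rot: [0.558, 0.83, 0.0, -0.001]
contact_force: [-0.0, -0.9, 0.1]
opening: 1.0
finger_force: 0.0
time: 1.52
eef_pos: [0.5213, -0.3199, 0.2497]
tcp_rot: [0.56, 0.829, -0.0, -0.001]
contact_force: [-1.0, 0.4, -0.5]
opening: 0.999
finger_force: 0.0
t 1.5167 p [ 0.5213 -0.3199  0.2497] psi 111.96 z [-0.001  0.    -1.   ] F [-1.   0.4 -0.5] op 0.999 ff 0.0 q [-0.72  0.15  1.74 -0.    1.25 -1.1 ]
```

```bash
python3 - <<'E'
from h import *
from scipy.optimize import least_squares
# incubator + blue fits from several frames: subpixel outer edges of upsampled mask
im,d,K=cam("top"); cv2.imwrite("pics/top1.png",im); np.savez("top1.npz",im=im,d=d)
Z=np.load("top0.npz")
for im,d in ((Z["im"],Z["d"]),(im,d)):
    print("blue",blue(im,d,K,.049,(250,380,160,230))) if (im is not None) else 0
    g=cv2.resize(cv2.cvtColor(im,cv2.COLOR_BGR2GRAY)[140:230,120:240],None,fx=8,fy=8,interpolation=cv2.INTER_CUBIC).astype(float)
    o=np.array([.5524,.195]); 
    def px(X): 
        u,v=proj(X,K); return (u-120+.5)*8-.5,(v-140+.5)*8-.5
    yaw=-.19; R=np.array([[np.cos(yaw),-np.sin(yaw)],[np.sin(yaw),np.cos(yaw)]])
    def edge(p,n,z,label):  # step from +n outside; find max gradient along n in mm
        ss=np.arange(-9,9,.5); val=[]
        for s in ss:
            w=o+R@((np.array(p)+np.array(n)*s)/1000); x,y=px([*w,z]); val.append(cv2.getRectSubPix(g.astype(np.float32),(1,1),(x,y))[0,0])
        gr=np.abs(np.gradient(np.convolve(val,np.ones(5)/5,'same')))[4:-4]; 
        return (ss[4:-4]*gr**2).sum()/(gr**2).sum()
    for lab,ps,n,z in (("front",[(-37,y) for y in range(-60,65,10)],(1,0),.058),("left",[(x,70) for x in range(-30,40,7)],(0,1),.058),
      ("bayfront",[(-29,y) for y in range(-50,55,10)],(1,0),.058),("consfront",[(-37,y) for y in range(-112,-78,6)],(1,0),.05),("consright",[(x,-120) for x in range(-30,70,8)],(0,1),.05)):
        e=[edge(p,n,z,lab) for p in ps]; print(lab,np.round(np.median(e),2),"slope",np.round(np.polyfit([p[1] if n[0] else p[0] for p in ps],e,1)[0],4),np.round(e,1))
E
```

```text
blue (array([323, 194,  15,  18, 161], dtype=int32), ((521.0505981445312, -320.6329650878906), (50.97388458251953, 34.64301300048828), 22.510242462158203))
front 0.26 slope 0.005 [-0.4  0.6 -0.4  0.3  0.5 -0.3  0.7  0.1  0.2  0.4  0.   1.1  0.4]
left 0.44 slope 0.0037 [-0.6  0.5  1.2  0.2  0.7  0.3  1.2  0.1  1.5 -0.5]
bayfront -6.02 slope -0.0059 [-4.2 -6.  -4.2 -6.1 -6.5 -6.1 -5.7 -6.  -6.  -6.2 -4.4]
consfront 0.88 slope 0.0077 [0.8 0.7 1.5 0.4 1.  1.2]
consright -0.69 slope 0.0029 [-0.4 -2.3 -1.3  0.1  2.6 -0.7 -0.3 -1.5 -1.  -0.7  0.5 -1.4  0.1]
blue (array([323, 195,   6,   6,  13], dtype=int32), ((540.0780029296875, -306.359130859375), (9.22651481628418, 21.10784339904785), 44.93891143798828))
front 0.35 slope 0.0051 [-0.4  0.7 -0.5  0.3  0.6 -0.4  0.8  0.1  0.3  0.5  0.2  1.   0.4]
left 0.42 slope 0.0045 [-0.7  0.5  1.2  0.2  0.7  0.3  1.1  0.1  1.5 -0.5]
bayfront -5.98 slope -0.0052 [-4.2 -5.8 -4.3 -6.1 -6.5 -6.  -5.8 -6.  -6.  -6.2 -4.3]
consfront 0.88 slope 0.0079 [0.8 0.5 1.5 0.4 0.9 1.2]
consright -0.72 slope 0.0021 [-0.3 -2.1 -1.1 -0.1  2.6 -0.7 -0.5 -1.5 -1.  -0.8  0.5 -1.3  0.3]
```

The fit is consistent to under 1 mm, giving a bay centre of (0.5527, 0.195) and yaw -0.19. Now I descend and grip.

```bash

python3 -m handwheel '[0,-0.003,-0.16,0,0,0,0,0,-0.16,0,0,0,0,0,-0.16,0,0,0,0,0,-0.16,0,0,0,0,0,-0.16,0,0,0]'|tail -3
python3 -m handwheel '[0,0,-0.16,0,0,0,0,0,-0.16,0,0,0,0,0,-0.16,0,0,0,0,0,-0.055,0,0,0,0,0,-0.055,0,0,0]'|tail -3
python3 -m handwheel '[0,0,-0.055,0,0,0,0,0,0,0,0,0]' 
python3 -m handwheel '[0,0,0,0,0,0,0,0,0,0,0,0,0,0,0,0,0,0,0,0,0,0,0,0,0,0,0,0,0,0]' 0 40
python3 -m handwheel '[0,0,0,0,0,0,0,0,0,0,0,0,0,0,0,0,0,0,0,0,0,0,0,0,0,0,0,0,0,0]'
python3 -c "from h import *;pose()"
```

```text
contact_force: [-0.8, 0.3, -0.8]
opening: 1.001
finger_force: 0.0
contact_force: [-0.1, -0.3, 0.7]
opening: 1.005
finger_force: 0.0
time: 2.57
eef_pos: [0.5203, -0.3218, 0.0328]
tcp_rot: [0.561, 0.828, 0.0, -0.001]
contact_force: [-0.4, 0.2, -0.3]
opening: 0.998
finger_force: 0.0
time: 2.98
eef_pos: [0.5219, -0.3223, 0.0353]
tcp_rot: [0.56, 0.828, -0.0, 0.002]
contact_force: [-0.1, 0.1, 3.8]
opening: 0.603
finger_force: 44.2
time: 3.4
eef_pos: [0.5219, -0.3223, 0.0352]
tcp_rot: [0.56, 0.828, -0.0, 0.001]
contact_force: [-0.3, -0.0, 5.7]
opening: 0.605
finger_force: 44.4
t 3.4 p [ 0.5219 -0.3223  0.0352] psi 111.87 z [ 0.002 -0.002 -1.   ] F [-0.3 -0.   5.7] op 0.605 ff 44.4 q [-0.72  0.41  1.85  0.    0.88 -1.1 ]
```

```bash

python3 -m handwheel '[0,0,0.05,0,0,0,0,0,0.1,0,0,0,0,0,0.15,0,0,0,0,0,0.2,0,0,0,0,0,0.2,0,0,0]'
python3 -m handwheel '[0,0,0.2,0,0,0,0,0,0.2,0,0,0,-0.029,0.1625,0,0,0,-0.0303,-0.029,0.1625,0,0,0,-0.0303,-0.029,0.1625,0,0,0,-0.0303]'|tail -3
python3 -m handwheel '[-0.029,0.1625,0,0,0,-0.0303,-0.029,0.1625,0,0,0,-0.0303,-0.029,0.1625,0,0,0,-0.0303,-0.029,0.1625,0,0,0,-0.0303,-0.029,0.1625,0,0,0,-0.0303]'|tail -3
python3 -m handwheel '[-0.029,0.1625,0,0,0,-0.0303,-0.029,0.1625,0,0,0,-0.0303,-0.029,0.1625,0,0,0,-0.0303,-0.029,0.1625,0,0,0,-0.0303,0,0,0,0,0,0]'|tail -3
python3 -m handwheel '[0,0,0,0,0,0,0,0,0,0,0,0]'|tail -2
python3 - <<'E'
from h import *
pose(); im,d,K=cam("top"); cv2.imwrite("pics/top2.png",im)
im,d,K=cam("scene"); cv2.imwrite("pics/sc2.png",im[100:330,100:440])
E
```

```text
time: 3.82
eef_pos: [0.5193, -0.3201, 0.1373]
tcp_rot: [0.56, 0.828, 0.0, -0.003]
contact_force: [1.1, -1.0, -2.3]
opening: 0.604
finger_force: 43.7
contact_force: [-0.2, 0.2, -2.1]
opening: 0.601
finger_force: 43.9
contact_force: [0.8, -0.1, -1.6]
opening: 0.606
finger_force: 43.9
contact_force: [0.0, 1.0, -3.8]
opening: 0.606
finger_force: 43.9
opening: 0.602
finger_force: 43.8
t 5.2333 p [ 0.4682 -0.0291  0.198 ] psi 79.19 z [-0.001 -0.    -1.   ] F [-0.   0.3 -2.2] op 0.602 ff 43.8 q [-0.28 -0.13  2.12 -0.    1.15 -0.09]
```

View pics/sc2.png

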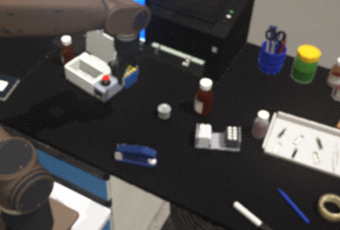

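The block is held upright at the crop's (128,75), and the other two blocks are still in the rack (217,135). I lower it to the table.

```bash

python3 -m handwheel '[0,0,-0.15,0,0,0,0,0,-0.18,0,0,0,0,0,-0.18,0,0,0,0,0,-0.18,0,0,0,0,0,-0.15,0,0,0]'|tail -3
python3 -m handwheel '[0,0,-0.12,0,0,0,0,0,-0.08,0,0,0,0,0,-0.04,0,0,0,0,0,-0.02,0,0,0,0,0,0,0,0,0]'
python3 -m handwheel '[0,0,-0.01,0,0,0,0,0,-0.01,0,0,0,0,0,0,0,0,0]'
python3 -c "from h import *;pose()"
```

```text
contact_force: [0.6, -0.8, -2.5]
opening: 0.602
finger_force: 43.8
time: 6.17
eef_pos: [0.4688, -0.0296, 0.0334]
tcp_rot: [0.771, 0.637, -0.0, -0.0]
contact_force: [-0.1, 1.0, -2.9]
opening: 0.602
finger_force: 43.8
time: 6.42
eef_pos: [0.4692, -0.0292, 0.0312]
tcp_rot: [0.771, 0.637, 0.0, 0.001]
contact_force: [-0.4, -0.1, -2.5]
opening: 0.6
finger_force: 43.8
t 6.4167 p [ 0.4692 -0.0292  0.0312] psi 79.14 z [ 0.001 -0.    -1.   ] F [-0.4 -0.1 -2.5] op 0.6 ff 43.8 q [-0.28  0.15  2.2  -0.    0.79 -0.09]
```

```bash

python3 -m handwheel '[0,0,-0.007,0,0,0,0,0,-0.007,0,0,0,0,0,0,0,0,0]'|grep -E "pos|contact"
python3 -m handwheel '[0,0,-0.007,0,0,0,0,0,0,0,0,0]'|grep -E "pos|contact"
python3 -m handwheel '[0,0,-0.007,0,0,0,0,0,0,0,0,0]'|grep -E "pos|contact"
```

```text
eef_pos: [0.4692, -0.0291, 0.0292]
contact_force: [-2.0, 0.4, 2.8]
eef_pos: [0.4693, -0.0291, 0.0292]
contact_force: [-4.5, 0.7, 11.2]
eef_pos: [0.4693, -0.0291, 0.0292]
contact_force: [-8.7, 2.4, 20.1]
```

```bash

python3 -m handwheel '[0,0,0.014,0,0,0,0,0,0,0,0,0]'|grep -E "pos|contact"
python3 -m handwheel '[0,0,0,0,0,0,0,0,0,0,0,0,0,0,0,0,0,0,0,0,0,0,0,0,0,0,0,0,0,0]' 1|tail -4
python3 -m handwheel '[0,0,0.1,0,0,0.0,0,0,0.2,0,0,0,0,0,0.2,0,0,0.0769,0,0,0.2,0,0,0.0769,0,0,0.2,0,0,0.0769]'|tail -3
python3 -m handwheel '[0,0,0.2,0,0,0.0769,0,0,0,0,0,0.0769,0,0,0,0,0,0.0769,0,0,0,0,0,0.0769,0,0,0,0,0,0.0769]'|tail -3
python3 -m handwheel '[0,0,0,0,0,0.0769,0,0,0,0,0,0.0769,0,0,0,0,0,0.0769,0,0,0,0,0,0.0769,0,0,0,0,0,0.0769]'|tail -3
python3 - <<'E'
from h import *
pose()
im,d,K=cam("top"); cv2.imwrite("pics/top3.png",im); im2,d2,K2=cam("scene"); cv2.imwrite("pics/sc3.png",im2)
for a in ((im,d,K),(im2,d2,K2)):
  try: print(blue(*a,.0435))
  except Exception as e: print(e)
print(proj([.4693,-.0291,.044],K),proj([.4693,-.0291,.044],K2))
w=cv2.resize(im[170:240,200:280],None,fx=5,fy=5); s=cv2.resize(im2[150:270,170:290],None,fx=350/120,fy=350/120); cv2.imwrite("pics/c4.png",np.hstack([w,s]))
E
```

```text
eef_pos: [0.4694, -0.0291, 0.0292]
contact_force: [-0.3, 0.5, 9.4]
tcp_rot: [0.771, 0.637, -0.0, -0.0]
contact_force: [-0.2, -0.5, 0.1]
opening: 1.001
finger_force: 0.0
contact_force: [0.2, 0.2, -0.4]
opening: 1.0
finger_force: 0.0
contact_force: [-0.5, -0.2, 0.2]
opening: 1.001
finger_force: 0.0
contact_force: [-0.1, 0.8, -0.4]
opening: 1.0
finger_force: 0.0
t 8.8333 p [ 0.4686 -0.029   0.1932] psi 169.45 z [-0.  0. -1.] F [-0.1  0.8 -0.4] op 1.0 ff 0.0 q [-0.28 -0.12  2.12  0.    1.14 -1.67]
(array([256, 252,  35,  16, 213], dtype=int32), ((334.0609130859375, -134.79736328125), (26.065704345703125, 111.05707550048828), 16.141239166259766))
(array([217, 245,  39,  14, 260], dtype=int32), ((336.31048583984375, -135.320068359375), (39.71513748168945, 113.65135955810547), 13.99470329284668))
(np.float64(240.93181742942656), np.float64(217.85563545736613)) (np.float64(228.69358029729372), np.float64(209.77604141953506))
```

View pics/c4.png

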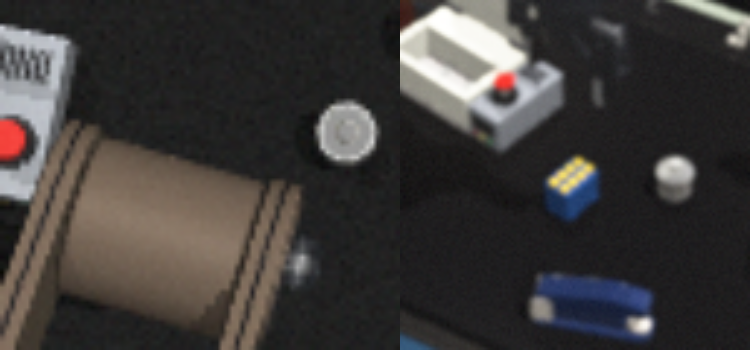

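The block stands upright on the table (c4 at (571,185)), matching the predicted position. Now I regrip it across its width.

```bash

python3 -m handwheel '[0.002,0,-0.15,0,0,-0.004,0,0,-0.17,0,0,0,0,0,-0.17,0,0,0,0,0,-0.17,0,0,0,0,0,-0.15,0,0,0]'|tail -3
python3 -m handwheel '[0,0,-0.12,0,0,0,0,0,-0.08,0,0,0,0,0,-0.05,0,0,0,0,0,-0.02,0,0,0,0,0,0,0,0,0]'
python3 -m handwheel '[0,0,0,0,0,0,0,0,0,0,0,0,0,0,0,0,0,0,0,0,0,0,0,0,0,0,0,0,0,0]' 0 40|tail -3
python3 -m handwheel '[0,0,0,0,0,0,0,0,0,0,0,0,0,0,0,0,0,0,0,0,0,0,0,0,0,0,0,0,0,0]'|tail -3
python3 -c "from h import *;pose()"
```

```text
contact_force: [-0.3, 0.7, 0.3]
opening: 0.999
finger_force: 0.0
time: 9.77
eef_pos: [0.4688, -0.029, 0.0311]
tcp_rot: [0.099, 0.995, 0.0, -0.0]
contact_force: [0.0, 0.8, 0.4]
opening: 1.001
finger_force: 0.0
contact_force: [0.7, 0.2, 6.5]
opening: 0.39
finger_force: 42.1
contact_force: [-0.6, 1.8, 6.2]
opening: 0.391
finger_force: 41.9
t 10.6 p [ 0.4698 -0.0292  0.0323] psi 168.74 z [ 0.001 -0.    -1.   ] F [-0.6  1.8  6.2] op 0.391 ff 41.9 q [-0.28  0.15  2.2   0.    0.79 -1.65]
```

```bash

python3 -m handwheel '[0,0,0.08,0,0,0,0,0,0.15,0,0,0,0,0,0.2,0,0,0,0,0,0.2,0,0,0,0,0,0.2,0,0,0]'|tail -3
python3 -m handwheel '[0,0,0.155,0,0,0.004,0.0556,0.1495,0,0,0,0,0.0556,0.1495,0,0,0,0,0.0556,0.1495,0,0,0,0,0.0556,0.1495,0,0,0,0]'|tail -3
python3 -m handwheel '[0.0556,0.1495,0,0,0,0,0.0556,0.1495,0,0,0,0,0.0556,0.1495,0,0,0,0,0.0556,0.1495,0,0,0,0,0.0556,0.1495,0,0,0,0]'|tail -3
python3 -m handwheel '[0.0556,0.1495,0,0,0,0,0,0,0,0,0,0,0,0,0,0,0,0]'|tail -3
python3 - <<'E'
from h import *
pose()
im,d,K=cam("top"); im2,d2,K2=cam("scene")
w=cv2.resize(im[140:220,140:240],None,fx=4,fy=4); s=cv2.resize(im2[130:210,160:260],None,fx=4,fy=4); cv2.imwrite("pics/c5.png",np.hstack([w,s]))
E
```

```text
contact_force: [1.6, 0.2, -2.6]
opening: 0.387
finger_force: 40.8
contact_force: [0.6, -0.3, -2.7]
opening: 0.39
finger_force: 41.0
contact_force: [-0.1, 0.3, -2.6]
opening: 0.392
finger_force: 41.0
contact_force: [-1.0, -1.3, -3.8]
opening: 0.392
finger_force: 41.1
t 12.1 p [0.5515 0.1958 0.1775] psi 169.24 z [-0.003 -0.001 -1.   ] F [-1.  -1.3 -3.8] op 0.392 ff 41.1 q [ 0.17  0.16  1.86 -0.    1.12 -1.21]
```

View pics/c5.png

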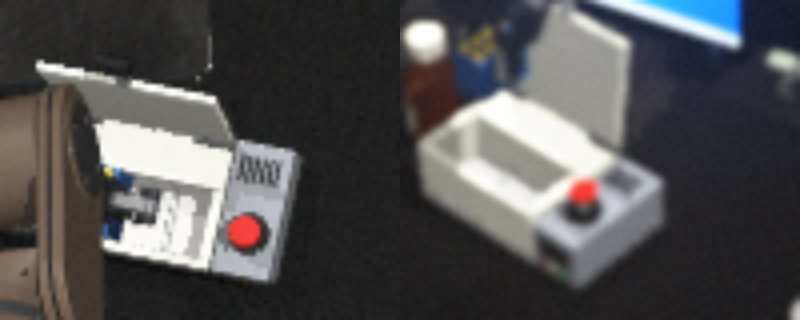

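The block hangs over the bay (left half at (118,205)), and the lid is leaning back. I descend, watching forces.

```bash

python3 -m handwheel '[0.006,-0.003,-0.1,0,0,0,0.005,-0.002,-0.1,0,0,0,0,0,-0.1,0,0,0,0,0,-0.08,0,0,0,0,0,-0.05,0,0,0]'|tail -3
python3 -m handwheel '[0,0,-0.05,0,0,0,0,0,0,0,0,0,0,0,0,0,0,0,0,0,0,0,0,0]'
for i in 1 2 3; do python3 -c "from h import *;imaging.read_camera('top');s=pose()"; done
```

```text
contact_force: [0.7, 0.1, -2.9]
opening: 0.387
finger_force: 41.1
time: 12.95
eef_pos: [0.5547, 0.1945, 0.1081]
tcp_rot: [0.095, 0.995, 0.0, 0.001]
contact_force: [0.4, 0.2, -3.0]
opening: 0.393
finger_force: 41.1
t 13.0 p [0.5548 0.1946 0.1083] psi 169.11 z [ 0.002  0.    -1.   ] F [-0.3 -0.6 -2.6] op 0.393 ff 41.1 q [ 0.16  0.25  1.9  -0.    0.99 -1.22]
t 13.05 p [0.5548 0.1946 0.1083] psi 169.12 z [ 0.002  0.    -1.   ] F [-0.3  0.2 -1.7] op 0.391 ff 41.1 q [ 0.16  0.25  1.9  -0.    0.99 -1.22]
t 13.1 p [0.5547 0.1947 0.1082] psi 169.12 z [ 0.002  0.    -1.   ] F [ 0.7  0.2 -1.8] op 0.391 ff 41.1 q [ 0.17  0.25  1.9   0.    0.99 -1.22]
```

```bash

python3 -m handwheel '[-0.01,0.003,-0.06,0,0,0,0,0,-0.06,0,0,0,0,0,-0.06,0,0,0,0,0,0,0,0,0,0,0,0,0,0,0]'|grep -E "pos|contact"
python3 -m handwheel '[0,0,-0.05,0,0,0,0,0,-0.05,0,0,0,0,0,-0.03,0,0,0,0,0,0,0,0,0,0,0,0,0,0,0]'|grep -E "pos|contact"
```

```text
eef_pos: [0.5516, 0.1947, 0.0787]
contact_force: [0.3, -0.7, -3.1]
eef_pos: [0.5521, 0.1949, 0.0601]
contact_force: [-0.0, 0.1, -2.8]
```

```bash

python3 -m handwheel '[0.007,0,-0.03,0,0,0,0,0,-0.03,0,0,0,0,0,-0.02,0,0,0,0,0,0,0,0,0,0,0,0,0,0,0]'|grep -E "pos|contact"
python3 -m handwheel '[0,0,-0.015,0,0,0,0,0,-0.015,0,0,0,0,0,0,0,0,0,0,0,0,0,0,0]'|grep -E "pos|contact"
python3 -m handwheel '[0,0,-0.007,0,0,0,0,0,0,0,0,0,0,0,0,0,0,0]'|grep -E "pos|contact"
```

```text
eef_pos: [0.5533, 0.1949, 0.0484]
contact_force: [-0.3, -0.1, -2.5]
eef_pos: [0.5534, 0.1949, 0.044]
contact_force: [-1.1, -0.1, -3.0]
eef_pos: [0.5536, 0.1949, 0.0432]
contact_force: [0.6, 0.2, -3.3]
```

```bash

python3 -m handwheel '[0,0,-0.007,0,0,0,0,0,-0.007,0,0,0,0,0,0,0,0,0,0,0,0,0,0,0]'|grep -E "pos|contact"
python3 -m handwheel '[0,0,-0.005,0,0,0,0,0,0,0,0,0,0,0,0,0,0,0]'|grep -E "pos|contact"
python3 -m handwheel '[0,0,-0.005,0,0,0,0,0,0,0,0,0,0,0,0,0,0,0]'|grep -E "pos|contact"
```

```text
eef_pos: [0.5535, 0.1949, 0.041]
contact_force: [-0.8, -1.0, -2.2]
eef_pos: [0.5537, 0.195, 0.0404]
contact_force: [0.5, 0.5, -1.9]
eef_pos: [0.5538, 0.195, 0.0404]
contact_force: [-3.1, -1.1, 5.2]
```

Set down with light contact at the expected height. Release, rise, then go over the lid handle with a slight backward tilt.

```bash

python3 -m handwheel '[0,0,0,0,0,0,0,0,0,0,0,0,0,0,0,0,0,0,0,0,0,0,0,0,0,0,0,0,0,0]' 0.62|tail -3
python3 -m handwheel '[0,0,0.03,0,0,0,0,0,0.05,0,0,0,0,0,0.1,0,0,0,0,0,0.2,0,0,0,0,0,0.2,0,0,0]'|tail -3
python3 -m handwheel '[0,0,0.2,0,0,0,0,0,0.2,0,0,0,0,0,0.2,0,0,0,0,0,0.2,0,0,0,0,0,0.22,0,0,0]'|tail -3
python3 -m handwheel '[0,0,0,-0.0105,-0.0546,0,0,0,0,-0.0105,-0.0546,0,0,0,0,-0.0105,-0.0546,0,0,0,0,0,0,0]'|tail -3
python3 - <<'E'
from h import *
pose()
im,d,K=cam("top"); np.savez("top5.npz",im=im,d=d)
im2,d2,K2=cam("scene"); w=cv2.resize(im[140:220,140:240],None,fx=4,fy=4); s=cv2.resize(im2[110:190,140:240],None,fx=4,fy=4); cv2.imwrite("pics/c6.png",np.hstack([w,s]))
E
```

```text
contact_force: [0.7, 0.8, 0.2]
opening: 0.616
finger_force: 0.0
contact_force: [0.8, 0.9, 1.0]
opening: 0.621
finger_force: 0.0
contact_force: [-0.2, 0.2, -0.5]
opening: 0.621
finger_force: 0.0
contact_force: [-0.5, 0.9, -0.5]
opening: 0.62
finger_force: 0.0
t 17.35 p [0.5516 0.1954 0.28  ] psi 169.19 z [ 0.256 -0.049 -0.966] F [-0.5  0.9 -0.5] op 0.62 ff 0.0 q [ 0.21 -0.04  1.9  -0.12  1.05 -1.13]
```

View pics/c6.png

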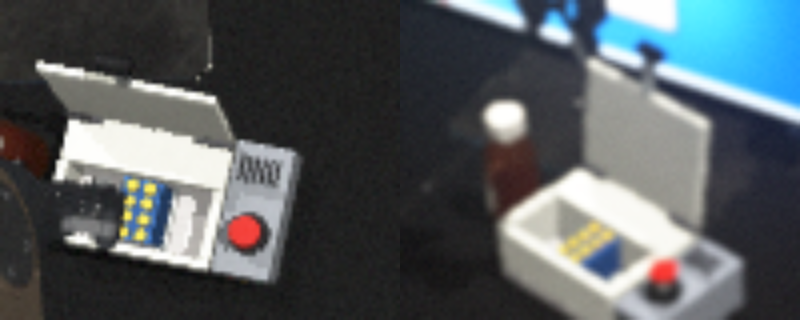

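The block stands in the bay parallel to the ribs (left half (145,212)). The handle is visible in both views, at (202.5,123) in scene pixels, so I triangulate it.

```bash
python3 - <<'E'
from h import *
def KK(n):
    c=imaging.get_calibration(n); return (192/np.tan(np.radians(c["fovy"])/2),c["cx"],c["cy"],np.array(c["R"]),np.array(c["t"]))
K,K2=KK("top"),KK("scene")
print("proj",proj([.647,.1755,.202],K),proj([.647,.1755,.202],K2))
im,d,_=cam("scene"); P=cloud(d,K2)
m=np.zeros(d.shape,bool); m[112:135,190:215]=1; m&=(im.max(-1)<70)&(P[...,0]<.69)&(P[...,2]>.17)&(P[...,2]<.23)
v,u=np.nonzero(m); print("scene dark",m.sum(),u.mean(),v.mean(),P[m].mean(0).round(4),P[m].min(0).round(4),P[m].max(0).round(4))
im,d,_=cam("top"); P=cloud(d,K); m=np.zeros(d.shape,bool); m[150:165,160:180]=1; m&=(im.max(-1)<70)&(P[...,2]>.17)&(P[...,2]<.25)
v,u=np.nonzero(m); print("top dark",m.sum(),u.mean(),v.mean(),P[m].mean(0).round(4),P[m].min(0).round(4),P[m].max(0).round(4))
hs=blue(im,d,K,.0515,(150,190,170,210)); print("block",hs)
E
```

```text
proj (np.float64(168.62069239906322), np.float64(156.0567231771022)) (np.float64(202.59857334934148), np.float64(123.06808123687249))
scene dark 1 202.0 123.0 [0.6415 0.174  0.2063] [0.6415 0.174  0.2063] [0.6415 0.174  0.2063]
top dark 50 168.24 155.62 [0.6471 0.1749 0.2088] [0.6401 0.1628 0.1876] [0.6554 0.1881 0.2154]
block (array([170, 184,  12,  17, 137], dtype=int32), ((552.8125, 190.34042358398438), (34.635948181152344, 49.98360061645508), 80.81627655029297))
```

```bash

python3 -m handwheel '[0.127,-0.0265,0,0,0,0,0.127,-0.0265,0,0,0,0,0.127,-0.0265,0,0,0,0,0.127,-0.0265,0,0,0,0,0.127,-0.0265,0,0,0,0]'|grep -E "pos|contact"
python3 -m handwheel '[0,0,-0.1,0,0,0,0,0,-0.12,0,0,0,0,0,-0.1,0,0,0,0,0,-0.1,0,0,0,0,0,-0.06,0,0,0]'|grep -E "pos|contact"
python3 -m handwheel '[0,0,-0.02,0,0,0,0,0,-0.02,0,0,0,0,0,0,0,0,0]'
python3 -c "from h import *;pose()"
```

```text
eef_pos: [0.6505, 0.1744, 0.2794]
contact_force: [0.5, -1.2, 0.2]
eef_pos: [0.6487, 0.1744, 0.2049]
contact_force: [-0.2, -0.8, -0.2]
time: 18.63
eef_pos: [0.6492, 0.175, 0.2016]
tcp_rot: [0.094, 0.987, -0.012, 0.13]
contact_force: [0.0, -0.6, 1.1]
opening: 0.617
finger_force: 0.0
t 18.6333 p [0.6492 0.175  0.2016] psi 169.1 z [ 0.254 -0.049 -0.966] F [ 0.  -0.6  1.1] op 0.617 ff 0.0 q [ 0.14  0.22  1.77 -0.11  0.91 -1.18]
```

```bash

python3 -m handwheel '[-0.01,0,0,0,0,0,0,0,0,0,0,0,0,0,0,0,0,0,0,0,0,0,0,0,0,0,0,0,0,0]' 0 30|tail -3
python3 -m handwheel '[0,0,0,0,0,0,0,0,0,0,0,0,0,0,0,0,0,0]' |tail -3
python3 - <<'E'
from h import *
s=pose()
o=np.array([.5527,.195]);yaw=-.19;X=np.array([np.cos(yaw),np.sin(yaw)])
p=s["eef_pos"]; hx=(p[:2]-o)@X; dx=.068-hx; dz=p[2]-.0605
th=np.arctan2(dz,dx); print("r",np.hypot(dx,dz),"theta",th)
# arc waypoints relative units
r=.145; prev=None
ths=np.linspace(th,.02,21)
for t in ths:
    w=np.array([*(X*(.068-r*np.cos(t))),r*np.sin(t)])
    if prev is not None: print(np.round((w-prev)/.15,3),end=" ")
    prev=w
E
```

```text
contact_force: [1.3, 6.9, -0.8]
opening: 0.297
finger_force: 32.6
contact_force: [2.2, 6.9, -0.4]
opening: 0.297
finger_force: 32.6
t 19.3 p [0.6481 0.1775 0.2033] psi 169.05 z [ 0.259 -0.044 -0.965] F [ 2.2  6.9 -0.4] op 0.297 ff 32.6 q [ 0.14  0.21  1.77 -0.1   0.91 -1.18]
r 0.14573938656042304 theta 1.7713181727759306
[-0.082  0.016  0.013] [-0.083  0.016  0.006] [-0.083  0.016 -0.002] [-0.083  0.016 -0.009] [-0.082  0.016 -0.016] [-0.08   0.015 -0.023] [-0.078  0.015 -0.03 ] [-0.075  0.014 -0.037] [-0.071  0.014 -0.044] [-0.067  0.013 -0.05 ] [-0.063  0.012 -0.056] [-0.058  0.011 -0.061] [-0.052  0.01  -0.066] [-0.046  0.009 -0.07 ] [-0.04   0.008 -0.074] [-0.033  0.006 -0.077] [-0.027  0.005 -0.08 ] [-0.02   0.004 -0.082] [-0.013  0.002 -0.084] [-0.005  0.001 -0.084]
```

Handle pinched: radius 145.7 mm and angle 1.77 rad, both consistent. I follow the arc.

```bash

python3 -m handwheel '[0,0.015,0,0,0,0,-0.04,0.008,0.006,0,0,0,-0.041,0.008,0.006,0,0,0,-0.083,0.016,0.006,0.002,0.011,0,-0.083,0.016,-0.002,0.002,0.011,0]'|grep -E "pos|contact|finger"
python3 -m handwheel '[-0.083,0.016,-0.009,0.002,0.011,0,-0.082,0.016,-0.016,0.002,0.011,0,-0.080,0.015,-0.023,0.002,0.011,0,0,0,0,0,0,0]'|grep -E "pos|contact|finger"
python3 - <<'E'
from h import *
s=pose()
o=np.array([.5527,.195]);X=np.array([np.cos(.19),-np.sin(.19)])
p=s["eef_pos"]; dx=.068-(p[:2]-o)@X; dz=p[2]-.0605
print("r",np.hypot(dx,dz),"theta",np.arctan2(dz,dx))
E
```

```text
eef_pos: [0.61, 0.1851, 0.2055]
contact_force: [2.0, 2.5, 1.0]
finger_force: 32.9
eef_pos: [0.5711, 0.1927, 0.1968]
contact_force: [0.4, 5.0, 4.5]
finger_force: 33.9
t 20.05 p [0.5711 0.1927 0.1968] psi 169.15 z [ 0.167 -0.032 -0.985] F [0.4 5.  4.5] op 0.299 ff 33.9 q [ 0.18  0.11  1.89 -0.07  0.98 -1.16]
r 0.14504063887870072 theta 1.2223995642111176
```

```bash

python3 -m handwheel '[-0.078,0.015,-0.030,0.002,0.011,0,-0.075,0.014,-0.037,0.002,0.011,0,-0.071,0.014,-0.044,0.002,0.011,0,-0.067,0.013,-0.050,0.002,0.011,0,-0.063,0.012,-0.056,0.002,0.011,0]'|grep -E "pos|contact|finger"
python3 -m handwheel '[-0.058,0.011,-0.061,0.002,0.011,0,-0.052,0.010,-0.066,0.002,0.011,0,-0.046,0.009,-0.070,0.002,0.011,0,-0.040,0.008,-0.074,0.002,0.011,0,0,0,0,0,0,0]'|grep -E "pos|contact|finger"
cat > lid.py <<'E'
from h import *
s=pose()
o=np.array([.5527,.195]);X=np.array([np.cos(.19),-np.sin(.19)])
p=s["eef_pos"]; dx=.068-(p[:2]-o)@X; dz=p[2]-.0605
print("r",np.hypot(dx,dz),"theta",np.arctan2(dz,dx))
E
python3 lid.py
```

```text
eef_pos: [0.519, 0.2029, 0.1639]
contact_force: [2.1, 5.8, 0.9]
finger_force: 34.5
eef_pos: [0.4882, 0.2089, 0.1207]
contact_force: [2.3, 8.7, 0.6]
finger_force: 35.2
t 20.8833 p [0.4882 0.2089 0.1207] psi 169.08 z [ 0.01  -0.002 -1.   ] F [2.3 8.7 0.6] op 0.3 ff 35.2 q [ 0.21  0.11  2.03 -0.    0.98 -1.16]
r 0.14686855083205252 theta 0.4222049922599599
```

```bash

python3 -m handwheel '[-0.033,0.008,-0.077,0,0,0,-0.027,0.007,-0.080,0,0,0,-0.020,0.006,-0.082,0,0,0,-0.013,0.004,-0.070,0,0,0,0,0,0,0,0,0]'|grep -E "pos|contact|finger"
python3 -m handwheel '[-0.003,0.001,-0.025,0,0,0,-0.003,0.001,-0.02,0,0,0,0,0,0,0,0,0]'|grep -E "pos|contact|finger"
python3 lid.py
```

```text
eef_pos: [0.4753, 0.2115, 0.0748]
contact_force: [1.8, 5.7, 0.7]
finger_force: 35.8
eef_pos: [0.4748, 0.2116, 0.0692]
contact_force: [-1.3, 5.2, 2.1]
finger_force: 35.9
t 21.55 p [0.4748 0.2116 0.0692] psi 169.12 z [ 0.012 -0.005 -1.   ] F [-1.3  5.2  2.1] op 0.297 ff 35.9 q [ 0.23  0.17  2.08 -0.01  0.88 -1.15]
r 0.14791498346803297 theta 0.05877446628529312
```

```bash

for i in 1; do :; done
python3 -m handwheel '[0,0,-0.02,0,0,0,0,0,0,0,0,0,0,0,0,0,0,0]'|grep -E "pos|contact"
python3 -m handwheel '[0,0,-0.014,0,0,0,0,0,0,0,0,0,0,0,0,0,0,0]'|grep -E "pos|contact"
python3 -m handwheel '[0,0,-0.01,0,0,0,0,0,0,0,0,0,0,0,0,0,0,0]'|grep -E "pos|contact"
```

```text
eef_pos: [0.4746, 0.2116, 0.0665]
contact_force: [-2.1, 6.2, 0.6]
eef_pos: [0.4745, 0.2117, 0.0644]
contact_force: [-2.6, 5.5, 1.8]
eef_pos: [0.4745, 0.2117, 0.0629]
contact_force: [-1.6, 5.3, 1.8]
```

```bash

python3 -m handwheel '[0,0,-0.012,0,0,0,0,0,0,0,0,0,0,0,0,0,0,0]'|grep -E "pos|contact"
python3 -m handwheel '[0,0,-0.012,0,0,0,0,0,0,0,0,0,0,0,0,0,0,0]'|grep -E "pos|contact"
python3 -m handwheel '[0,0,-0.01,0,0,0,0,0,0,0,0,0,0,0,0,0,0,0]'|grep -E "pos|contact"
```

```text
eef_pos: [0.4745, 0.2116, 0.0611]
contact_force: [-1.7, 5.4, 0.8]
eef_pos: [0.4745, 0.2117, 0.0606]
contact_force: [-5.3, 4.1, 9.0]
eef_pos: [0.4746, 0.2117, 0.0604]
contact_force: [-9.3, 3.5, 16.4]
```

The lid is on its stop, with the contact force rising. Release, rise, shut the fingers and go over the plunger.

```bash

python3 -m handwheel '[0,0,0.012,0,0,0,0,0,0,0,0,0,0,0,0,0,0,0,0,0,0,0,0,0,0,0,0,0,0,0]' 0.6|grep -E "pos|contact|open"
python3 -m handwheel '[0,0,0.04,0,0,0,0,0,0.08,0,0,0,0,0,0.15,0,0,0,0,0,0.2,0,0,0,0,0,0.2,0,0,0]'|grep -E "pos|contact"
python3 -m handwheel '[0,0,0.15,0,0,0,0.066,-0.125,0,0,0,0,0.066,-0.125,0,0,0,0,0.066,-0.125,0,0,0,0,0.066,-0.125,0,0,0,0]' 0 30|grep -E "pos|contact"
python3 -m handwheel '[0.066,-0.125,0,0,0,0,0.066,-0.125,0,0,0,0,0,0,-0.1,0,0,0,0,0,-0.1,0,0,0,0,0,0,0,0,0]'|grep -E "pos|contact|open"
python3 - <<'E'
from h import *
pose()
im,d,K=cam("top"); im2,d2,K2=cam("scene"); w=cv2.resize(im[140:220,140:240],None,fx=4,fy=4); s=cv2.resize(im2[110:190,140:240],None,fx=4,fy=4); cv2.imwrite("pics/c7.png",np.hstack([w,s]))
E
```

```text
eef_pos: [0.4757, 0.211, 0.0598]
contact_force: [0.5, -0.1, 0.0]
opening: 0.601
eef_pos: [0.4757, 0.2113, 0.1626]
contact_force: [-0.5, 0.5, -0.6]
eef_pos: [0.5164, 0.1358, 0.1853]
contact_force: [0.9, 0.7, -0.9]
eef_pos: [0.534, 0.0984, 0.1517]
contact_force: [-0.2, -0.4, -0.6]
opening: 0.0
t 24.7167 p [0.534  0.0984 0.1517] psi 169.08 z [ 0.011 -0.006 -1.   ] F [-0.2 -0.4 -0.6] op 0.0 ff 0.0 q [-0.    0.1   1.99 -0.01  1.05 -1.38]
```

View pics/c7.png

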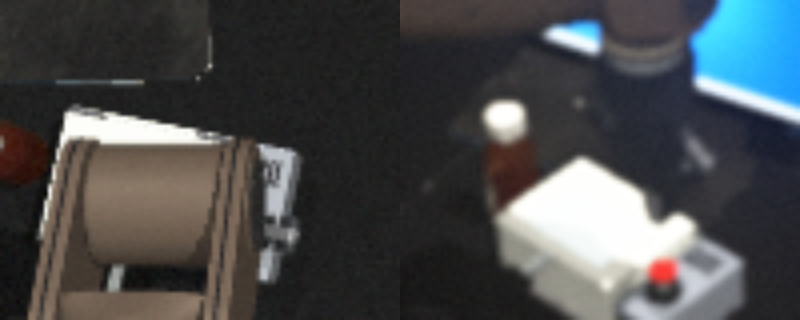

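The lid lies flat and shut (right half (590,215)), and the fingertips hang above the red plunger (660,270). I press it.

```bash

python3 -m handwheel '[0,0.005,-0.12,0,0,0,0,0,-0.12,0,0,0,0,0,-0.06,0,0,0,0,0,-0.03,0,0,0,0,0,0,0,0,0]'|grep -E "pos|contact"
python3 -m handwheel '[0,0,-0.03,0,0,0,0,0,-0.02,0,0,0,0,0,0,0,0,0]'|grep -E "pos|contact"
python3 -m handwheel '[0,0,-0.02,0,0,0,0,0,-0.02,0,0,0,0,0,0,0,0,0]'|grep -E "pos|contact"
```

```text
eef_pos: [0.5353, 0.0999, 0.1038]
contact_force: [0.1, 0.2, 0.3]
eef_pos: [0.5367, 0.0998, 0.0976]
contact_force: [-0.3, 0.3, 2.6]
eef_pos: [0.5367, 0.0998, 0.0914]
contact_force: [0.4, 0.9, 5.3]
```

```bash

python3 -m handwheel '[0,0,-0.015,0,0,0,0,0,-0.015,0,0,0,0,0,0,0,0,0]'|grep -E "pos|contact"
python3 -m handwheel '[0,0,-0.01,0,0,0,0,0,-0.01,0,0,0,0,0,0,0,0,0]'|grep -E "pos|contact"
python3 -m handwheel '[0,0,-0.01,0,0,0,0,0,0,0,0,0,0,0,0,0,0,0]'|grep -E "pos|contact"
```

```text
eef_pos: [0.5367, 0.0998, 0.0873]
contact_force: [-0.7, 0.5, 8.1]
eef_pos: [0.5369, 0.0999, 0.0869]
contact_force: [-6.8, 0.7, 19.8]
eef_pos: [0.537, 0.0999, 0.0868]
contact_force: [-10.1, -0.4, 26.2]
```

The plunger is at its stop (z no longer moves, 26 N). I withdraw and check.

```bash

python3 -m handwheel '[0,0,0.05,0,0,0,0,0,0.1,0,0,0,0,0,0.15,0,0,0,0,0,0.2,0,0,0,0,0,0.2,0,0,0]'|grep -E "pos|contact"
python3 -m handwheel '[0,-0.2,0.1,0,0,0,0,-0.25,0,0,0,0,0,-0.25,0,0,0,0,0,-0.25,0,0,0,0,0,-0.2,0,0,0,0]'|grep -E "pos|contact"
python3 -m handwheel '[0,0,0,0,0,0,0,0,0,0,0,0,0,0,0,0,0,0]'|grep -E "pos|contact"
python3 - <<'E'
from h import *
pose(); Z=np.load("top0.npz")["im"]
im,d,K=cam("top"); P=cloud(d,K)
red=cv2.inRange(cv2.cvtColor(im,cv2.COLOR_BGR2HSV),(0,150,120),(8,255,255))>0
m=np.zeros(d.shape,bool); m[185:210,190:212]=1; m&=red; print("plunger z",np.median(P[m][:,2]),m.sum())
o=np.array([.5527,.195]);c,s=np.cos(.19),-np.sin(.19);R=np.array([[c,-s],[s,c]])
q=(P[...,:2]-o)@R; m=(abs(q[...,1])<.06)&(q[...,0]>-.035)&(q[...,0]<.06)&(P[...,2]>.03)&(P[...,2]<.12)
A=np.c_[q[m],np.ones(m.sum())]; print("lid plane",np.linalg.lstsq(A,P[m][:,2],rcond=None)[0],m.sum())
cv2.imwrite("pics/end.png",np.hstack([cv2.resize(im[140:230,120:380],None,fx=3,fy=3)]))
E
```

```text
eef_pos: [0.5343, 0.0997, 0.186]
contact_force: [1.2, -0.0, 1.3]
eef_pos: [0.5349, -0.0749, 0.201]
contact_force: [0.6, 0.8, 0.3]
eef_pos: [0.5351, -0.0724, 0.2008]
contact_force: [-0.1, 1.1, -0.4]
t 27.5667 p [ 0.5351 -0.0724  0.2008] psi 169.1 z [ 0.014 -0.005 -1.   ] F [-0.1  1.1 -0.4] op 0.001 ff 0.0 q [-0.32  0.03  1.96  0.    1.14 -1.7 ]
plunger z 0.08147954149926673 43
lid plane [-0.00212065  0.00589532  0.0687986 ] 1053
```

View pics/end.png

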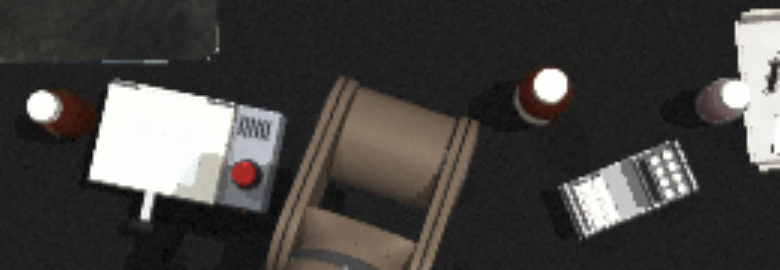

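The lid is flat and shut (165,145), the plunger is back up at 80 mm (245,175), and the bottles and other blocks look unmoved. I hand the job in.

```bash
python3 -c "from plant import ctrl;print(ctrl.sign_off())"
```

```text
the job is handed in; nothing more can be done
None
```

I handed the job in at about 27.6 s: the blue block is flat in the bay between the ribs, the lid was lowered fully shut, the plunger was pressed to its stop and sprang back, and the last picture shows nothing else moved; sign-off returned no verdict.

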